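# Blade spanner out of the saw wing

## Task

The long blade spanner is stored inside the hollow plywood saw wing, its ring dropped over an upright peg. Lift the ring up off the peg, tilt the spanner and draw it out slantwise, ring first, through the cut-out in the deck (which is too short for it to come out level), and finish holding it still in the gripper, back to roughly level and at least 10 cm above the deck, with nothing else carrying it. Do not disturb the wood offcut, the jar or the screwdriver.

Things in the scene. Friction and masses are not known exactly. Their poses are not given: they have to be found in the camera images.
- cutout (a point): Centre of the rectangular cut-out in the plywood wing's deck, level with the deck's top face (140 mm above the bench). x runs along the wing, roughly away from the robot. The cut-out is 170 mm long (x) by 180 mm wide (y), the deck 12 mm thick, the inner floor 128 mm below this point.
- peg_tip (a point): Top of the fixed upright steel peg, 12 mm in diameter, inside the wing below the cut-out, near its +x edge. It stands 18 mm proud of a square wooden block, 44 mm wide, on which the ring lies; the peg's tip is 6 mm above the top of the seated ring.
- spanner_ring (a point): Centre of the ring of the steel spanner, half-way up its thickness. Ring: outer diameter 40 mm, hole 20 mm, 12 mm thick; at the start it is seated over the peg, the spanner lying level. The handle runs from the ring towards this frame's -x axis; z is the spanner's upper side.
- spanner_grip (a point): Point in the middle of the spanner handle's width and thickness, 55 mm from the ring's centre and in sight in the cut-out: a good place to grasp it from above, fingers closing along this frame's y. The handle is plain there, 18 mm wide (y) and 12 mm thick (z). x points to the ring. It weighs 0.2 to 0.4 kg; its balance point is about 50 mm from here towards the tail.
- spanner_mid (a point): The middle of the spanner's whole length, half-way up its thickness, 110 mm from the ring's centre; axes as before. The spanner is 260 mm long in all: the tail end lies 130 mm beyond this point (185 mm from the grip point), hidden under the deck on the robot's side at the start; the last 28 mm are 26 mm wide.
- spanner: The spanner itself; origin on its underside below the ring's centre, axes as for the spanner's points.
- wing: The wing: a fixed closed box 440 (x) x 300 (y) x 140 mm, walls 12 mm; origin at the centre of its underside on the bench, 25 mm towards -x from the cut-out's centre, same axes. Inside, a wooden bar right across it (16 mm wide, its middle at x = -72 mm, its top 84 mm above the bench, 44 mm below the deck) carries the spanner's handle.
- peg: The peg and its block; origin under the block on the wing's inner floor, 90 mm below the peg's tip.
- offcut: Bystander: loose wood offcut 50 x 100 x 30 mm, lying on the deck beyond the cut-out; origin at the centre of its underside.
- jar: Bystander: glass screw jar 72 mm wide, 85 mm high, on the bench to the left; origin at the centre of its underside.
- driver: Bystander: screwdriver lying on the bench to the right, about 200 mm long; origin on its underside.

How it is judged (in metres and radians):
On the way, in this order (a step that is already met when the one before it is completed fails the run):
1. the ring is lifted clear above the peg's tip (z of spanner_ring in the frame of peg_tip above 0.007 m), for 0.1 s.
2. the spanner stands slantwise in the cut-out: ring at least 30 mm above the deck, its middle still within 10 mm of the deck's top or below (height (world z) of spanner_ring above 0.17 m and height (world z) of spanner_mid below 0.15 m), for 0.1 s.
At the end, for the whole second after the job is handed in: The spanner's middle is more than 85 mm above the deck's top face and it is level within 0.5 rad, the fingers grip the spanner, it is at rest and touches neither wing, peg nor any bystander (height (world z) of spanner_mid above 0.225 m and angle between spanner's own z axis and vertical below 0.5 rad and contact force between the fingers and spanner above 2 N and contact force between spanner and wing below 0.1 N and contact force between spanner and peg below 0.1 N and contact force between spanner and offcut below 0.1 N and contact force between spanner and jar below 0.1 N and contact force between spanner and driver below 0.1 N and linear speed of spanner below 0.03 m/s and angular speed of spanner below 0.3 rad/s); the arm keeps its last pose, push and grip.
It fails at once if the wood offcut is moved more than 20 mm (distance of offcut from where it was at the start of the episode above 0.02 m).
It fails at once if the jar is moved more than 20 mm (distance of jar from where it was at the start of the episode above 0.02 m).
It fails at once if the screwdriver is moved more than 20 mm (distance of driver from where it was at the start of the episode above 0.02 m).
It also fails if it takes over 38 s, if anything falls off the work surface, if the arm or the gripper's body presses on something with over 40 N, if the wrist force passes 120 N, or if a joint passes its speed limit or range.

## Robot

A 7-joint arm with a two-finger parallel gripper is mounted at the origin on the work surface. World frame = base frame: x ahead of the robot, y to its left, z up, the work surface at z = 0. Lengths are in m, angles in degrees, forces in N, time in s.
With the tool pointing down it reaches from about 0.35 to 0.775 m from the base axis. Payload 3.1 kg.
Tool frame: the origin (TCP) lies on the centre line of the jaws, within the pads' length; the fingertips stand tips_ahead ahead of it and the grasp point (between the pads) is the TCP (tips_ahead is the distance from the TCP to the fingertips, in m); z points along the fingers, x is the direction in which the jaws open and shut, and the axes are right-handed (so a half turn about z gives the same grasp; the last joint's range is limited). The gripper opens to 85 mm and grips with 20 to 120 N. Pads are 22 mm wide; open, the fingers measure 114 mm over their backs; the gripper's body (76 mm by 85 mm) begins 54 mm behind the grasp point. The pads swing forward as they close: fully open they stand 13 mm farther back than shut.
Start: joints at [-77.962, 17.813, 0.802, 86.603, -0.252, 75.585, -1.558], TCP at [0.137, 0.533, 0.25] pointing down, gripper open.
Joint ranges: [-154.91, 154.91], [-16.99, 109.72], [-72.82, 74.43], [7.12, 147.25], [-82.49, 262.49], [11.32, 116.49], [-174.64, 174.64]. Speed limits (degrees/s): [159.86, 159.86, 180, 180, 180, 180, 180].

## Interface

Orientations are given as [roll, pitch, yaw] about the fixed x, y, z axes, in that order (R = Rz(yaw) Ry(pitch) Rx(roll)).
In Python, from cell import state, camera, camera_model, finish_job, tips_ahead gives the robot as it stands.
- The arm moves only by the tool jog_arm, never from a script. Its argument "increments" is text: rows parted by semicolons, each of 7 numbers parted by spaces: the turn, a rotation vector about the tool's x, y, z in degrees, then the shift along the tool's x, y, z in cm, then the opening, from 0 (shut) to 1 (fully open). A call has 1 to 10 rows; each row shifts and turns the commanded pose from where the row before left it, along the tool's axes as they then stand; what a row does not reach is not made up. A row lasts 1/12 s, in which the tool goes at most 41.7 mm and 7.16 degrees, less where a joint would pass 70% of its speed; a pose out of reach is approached as far as the arm can. A call with a gripper value outside its range is refused whole. The fingers move at their own pace and stop on an object; "force" is the grip in N (left out, the last holds). Time passes only in rows, so rows that do not move let the fingers close. It gives the time, the measured TCP pose, the force and the opening at its end, in the units of the state.
- state(): the state, without advancing time (a new reading comes with each control period).
- camera(name): name is "side" or "top"; returns (picture, depth): 384x512x3 uint8, blue, green, red; 384x512 float32, m along the optical axis (not along the pixel's ray), 0 where there is no reading.
- camera_model(name): a dict with "K" (3x3 intrinsics, pixels), "pose" (4x4, takes a point from camera to world coordinates). Camera axes: x right, y down, z forward; pixel columns grow to the right and rows downward; lengths in m; the calibration is good to about 2 mm. A picture is of the moment at which its call begins. camera_model takes no time and is no camera call.
- finish_job(): hands the job in, once; it reports no verdict.
The state is a dict: "clock": time; "joints": joint angles; "dq": joint speeds; "joint_torque": joint torques, N m; "position": TCP position; "eef_rot": TCP orientation; "ft_force": force on the tool from outside, world axes, zero at the start; "wrist_torque": the same for the moment, N m; "gripper_width": opening from 0.0 (shut) to 1.0 (fully open).
Only numpy, scipy, OpenCV 4.12 (cv2) and the standard library are available. Lean on these libraries where they do the work, as an engineer would, in place of code of your own. Each camera call takes 0.05 s, during which the arm holds its last target.

## Working session

There is one attempt and no reset: what is moved stays moved. The work goes in short steps, Python scripts to look and compute and a tool call to move; the robot and the scene stay as the last step left them, time stands still between calls to the robot, and variables do not carry over. Pictures are saved under pics/ and viewed, and the job is handed in when it is done.

Besides the shell and the picture viewer there is one more tool, called after "Request:" in YAML: its name, and indented under it one key for each argument. jog_arm: Moves the arm, as the interface text tells. Its arguments: {"type":"object","properties":{"increments":{"type":"string"},"force":{"type":"number"}},"required":["increments"]}

```bash
mkdir -p pics; ls
python3 - <<'E'
from cell import *
import cv2,numpy as np
print(state()); print(tips_ahead)
for n in("side","top"):
    p,d=camera(n); m=camera_model(n); print(n,m["K"],m["pose"])
    cv2.imwrite(f"pics/{n}0.png",p); np.save(f"{n}0.npy",d); cv2.imwrite(f"{n}0.png",p)
E
```

```text
pics
{'clock': 0.0, 'joints': array([-77.96225981,  17.86150292,   0.80089355,  86.69384331,
        -0.25014858,  75.58461511,  -1.55666331]), 'dq': array([-0.08661751, -0.02887908, -0.01742552,  0.06508714,  0.04264828,
        0.10610056,  0.05814933]), 'joint_torque': array([-2.37489003e-04, -3.79923677e+01,  1.45971878e-01, -2.30584949e+01,
        1.22797475e-02,  1.35594956e-02, -2.44958336e-06]), 'position': array([0.13684687, 0.53197906, 0.24919751]), 'eef_rot': array([1.79992729e+02, 1.38043985e-01, 7.55804288e+01]), 'ft_force': array([-0.41151318, -0.16617668, -1.16652467]), 'wrist_torque': array([0.06641914, 0.02484872, 0.02019035]), 'gripper_width': 1.0043175517615088}
0.019
side [[369.19825015   0.         257.5877192 ]
 [  0.         369.19825015 187.84429603]
 [  0.           0.           1.        ]] [[-0.9709212  -0.17071434  0.16783514  0.40023454]
 [-0.23928134  0.71402164 -0.6579647   0.79070063]
 [-0.00751391 -0.67899169 -0.7341075   1.03390223]
 [ 0.          0.          0.          1.        ]]
top [[348.98122089   0.         255.44755743]
 [  0.         348.98122089 190.09205357]
 [  0.           0.           1.        ]] [[ 0.0032446  -0.99428823  0.10667887  0.46674888]
 [-0.99995083 -0.00222628  0.00966335 -0.01810604]
 [-0.00937066 -0.10670498 -0.99424657  1.39119769]
 [ 0.          0.          0.          1.        ]]
```

View pics/side0.png

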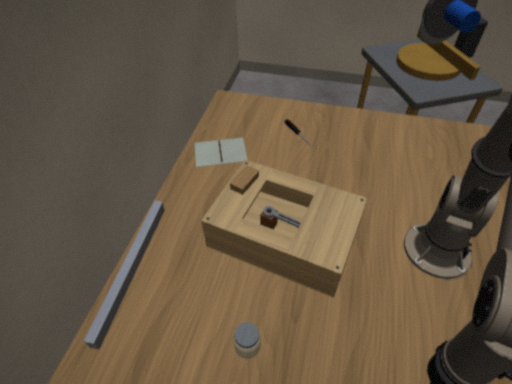

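View pics/top0.png

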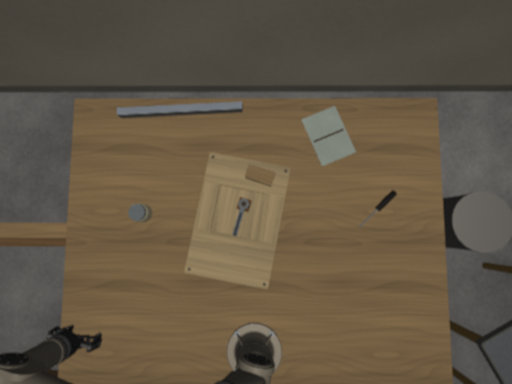

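Run:
```python
import cv2
a=cv2.imread("top0.png")[145:295,175:300]; cv2.imwrite("pics/top0c.png",cv2.resize(a,None,fx=4,fy=4,interpolation=cv2.INTER_CUBIC))
a=cv2.imread("side0.png")[155:305,195:375]; cv2.imwrite("pics/side0c.png",cv2.resize(a,None,fx=4,fy=4,interpolation=cv2.INTER_CUBIC))
```

```text
(no output)
```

View pics/top0c.png

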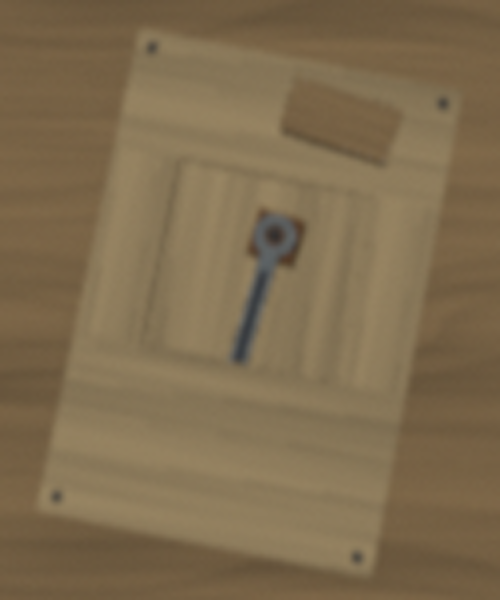

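View pics/side0c.png

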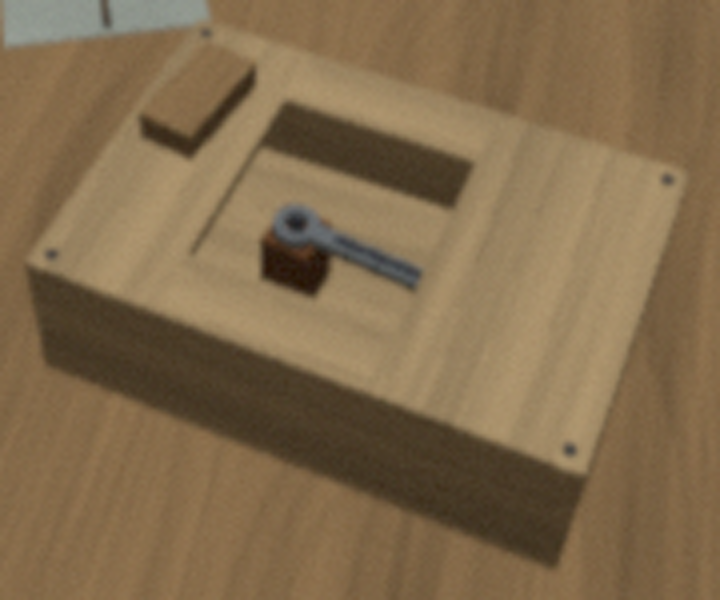

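```bash
cat > h.py <<'E'
import numpy as np,cv2
from cell import camera_model
def ray(n,uv,z):
    m=camera_model(n);K=m["K"];P=m["pose"]
    uv=np.atleast_2d(uv).astype(float)
    d=np.c_[(uv-K[:2,2])/[K[0,0],K[1,1]],np.ones(len(uv))]@P[:3,:3].T
    o=P[:3,3]; return o+d*((z-o[2])/d[:,2])[:,None]
E
python3 - <<'E'
from h import *
out={}
c={"top":np.array([(152,47),(443,103),(357,556),(56,496)])/4+[175-.375,145-.375],
"side":np.array([(51,254),(206,33),(668,179),(570,449)])/4+[195-.375,155-.375]}
for n in c:
    w=ray(n,c[n],.14); print(n,w.round(4),w.mean(0))
    w=w if n=="top" else w
    v=(w[0]+w[1]-w[2]-w[3])[:2]; print("yaw",np.degrees(np.arctan2(v[1],v[0])))
    im=cv2.imread(f"{n}0.png").astype(int)
    k=(im[...,0]>im[...,2]+2).astype(np.uint8)
    r=(slice(185,245),slice(225,260)) if n=="top" else (slice(195,235),slice(255,305))
    mk=np.zeros_like(k); mk[r]=k[r]
    nn,lab,st,ce=cv2.connectedComponentsWithStats(mk); i=1+np.argmax(st[1:,4]); mk=(lab==i)
    v,u=np.nonzero(mk); w=ray(n,np.c_[u,v],.093)[:,:2]
    print(n,len(u),st[i])
    d=np.load(f"{n}0.npy"); print("depth",d[v,u].min(),d[v,u].max())
    cv2.imwrite(f"pics/mask_{n}.png",cv2.resize(mk[145:305,175:375].astype(np.uint8)*255,None,fx=4,fy=4,interpolation=0))
    # per-x-strip
    mu=w.mean(0);U,S,V=np.linalg.svd(w-mu,full_matrices=False); a=V[0]*np.sign(V[0][0]); b=np.array([-a[1],a[0]])
    s=(w-mu)@a;t=(w-mu)@b
    print("mu",mu,"yaw",np.degrees(np.arctan2(a[1],a[0])),s.min(),s.max())
    h=s<s.max()-.045
    w2=w[h];m2=w2.mean(0);V=np.linalg.svd(w2-m2)[2];a2=V[0]*np.sign(V[0][0]);print("handle yaw",np.degrees(np.arctan2(a2[1],a2[0])),m2, "ring c (from far end)",m2+a2*(((w-m2)@a2).max()-.020))
E
```

```text
top [[ 0.7244  0.1507  0.14  ]
 [ 0.6731 -0.1142  0.14  ]
 [ 0.2714 -0.0365  0.14  ]
 [ 0.3219  0.2289  0.14  ]] [0.49769101 0.05719624 0.14      ]
yaw -10.966413556624529
top 60 [234 207  10  27  60]
depth 1.2818594 1.2985365
mu [0.49760717 0.05646259] yaw -16.004755494303293 -0.05383564156724701 0.046590632198273106
handle yaw -16.3662444763661 [0.47219352 0.0637341 ] ring c (from far end) [0.52306279 0.04879502]
side [[ 0.7242  0.1483  0.14  ]
 [ 0.6725 -0.1173  0.14  ]
 [ 0.2691 -0.0391  0.14  ]
 [ 0.3212  0.2259  0.14  ]] [0.49676313 0.05445345 0.14      ]
yaw -10.941768656514178
side 117 [264 207  35  18 117]
depth 1.163938 1.218231
mu [0.51762631 0.04998632] yaw -16.19302231892036 -0.06763979811587417 0.05444942370158032
handle yaw -16.88252081920871 [0.48929815 0.05811578] ring c (from far end) [0.55040874 0.03956933]
```

Run:
```python
import cv2,numpy as np
a=cv2.imread("pics/mask_top.png");b=cv2.imread("pics/mask_side.png")
cv2.imwrite("pics/masks.png",cv2.resize(np.vstack([a,b]),None,fx=.5,fy=.5,interpolation=0))
```

```text
(no output)
```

View pics/masks.png

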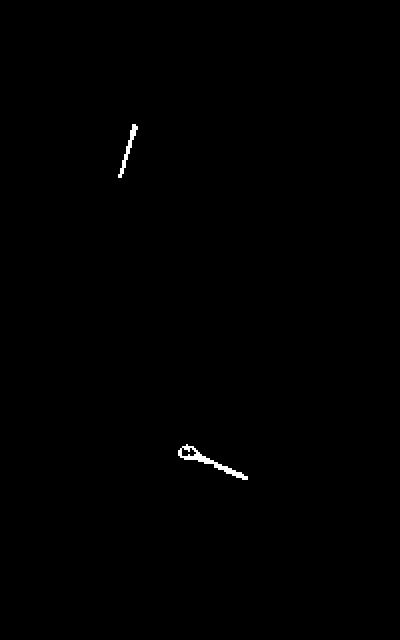

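Run:
```python
from h import *
w=np.array([.4972,.0558]);y=np.radians(-10.95);R=np.array([[np.cos(y),-np.sin(y)],[np.sin(y),np.cos(y)]])
print("cutout",w+R@[.025,0])
a=np.array([[274,236],[240,360]])/4+[175-.375,145-.375]
b=np.array([[297,222],[418,279]])/4+[195-.375,155-.375]
P=[ray("top",a,.096),ray("side",b,.096)]
for p in P:
    q=(p[:,:2]-w)@R; print(p,"inwing",q); d=p[0]-p[1];print(np.degrees(np.arctan2(d[1],d[0])))
    r=p[0,:2]
    for yy in(-16.5,):
        ax=np.array([np.cos(np.radians(yy)),np.sin(np.radians(yy))]); print("grip",r-.055*ax,"mid in wing",(r-.11*ax-w)@R,"tail",(r-.24*ax-w)@R)
# block-based offcut
```

```text
cutout [0.52174483 0.05105119]
[[0.55500363 0.04014277 0.096     ]
 [0.44052577 0.07066992 0.096     ]] inwing [[ 0.05972535 -0.00439223]
 [-0.05846695  0.00383379]]
-14.93128525211178
grip [0.50226855 0.05576361] mid in wing [-0.04975899  0.00624635] tail [-0.17914958  0.01881922]
[[0.55489473 0.03803347 0.096     ]
 [0.44900239 0.07250213 0.096     ]] inwing [[ 0.06001909 -0.00648381]
 [-0.0504927   0.0072428 ]]
-18.030413551606173
grip [0.50215964 0.05365432] mid in wing [-0.04946525  0.00415477] tail [-0.17885583  0.01672764]
```

Request:
jog_arm:
  increments: "0 0 0 -1.85 2.36 0 1;0 0 0 -1.85 2.36 0 1;0 0 0 -1.85 2.36 0 1;0 0 0 -1.85 2.36 0 1;0 0 0 -1.85 2.36 0 1;0 0 0 -1.85 2.36 0 1;0 0 0 -1.85 2.36 0 1;0 0 0 -1.85 2.36 0 1;0 0 0 -1.85 2.36 0 1;0 0 0 -1.85 2.36 0 1"
  force: 40

```text
clock: 0.93
position: [0.3199, 0.2932, 0.25]
eef_rot: [-180.0, 0.0, 75.6]
ft_force: [0.3, 0.2, -1.8]
gripper_width: 0.999
```

Request:
jog_arm:
  increments: "0 0 0 -1.85 2.36 0 1;0 0 0 -1.85 2.36 0 1;0 0 0 -1.85 2.36 0 1;0 0 0 -1.85 2.36 0 1;0 0 0 -1.85 2.36 0 1;0 0 0 -1.85 2.36 0 1;0 0 0 -1.85 2.36 0 1;0 0 0 -1.85 2.36 0 1;0 0 0 -1.0 1.36 0 1;0 0 0 0 0 0 1"

```text
clock: 1.77
position: [0.4781, 0.0862, 0.2501]
eef_rot: [179.9, 0.2, 75.1]
ft_force: [-0.0, -0.7, 0.4]
gripper_width: 0.999
```

Run:
```python
from cell import *
import numpy as np
s=state(); print({k:np.round(v,3) for k,v in s.items()})
from scipy.spatial.transform import Rotation as R
T=R.from_euler('xyz',s['eef_rot'],degrees=True)
print("tool-shift cm",T.inv().apply(np.array([.502,.0547,.09])-s['position'])*100, "turn", (T.inv()*R.from_euler('xyz',[180,0,73.7],degrees=True)).as_rotvec(degrees=True))
```

```text
{'clock': np.float64(1.767), 'joints': array([-35.793,  10.676,  27.535,  97.107,  -4.914,  73.425,  67.834]), 'dq': array([-2.337, -1.183, -3.751,  1.648, -1.653,  1.389, -2.998]), 'joint_torque': array([ -0.65 , -28.248,   1.319, -22.785,  -0.181,  -0.045,   0.274]), 'position': array([0.478, 0.086, 0.25 ]), 'eef_rot': array([1.79886e+02, 1.72000e-01, 7.50980e+01]), 'ft_force': array([-0.044, -0.663,  0.371]), 'wrist_torque': array([-0.017, -0.028, -0.005]), 'gripper_width': np.float64(0.999)}
tool-shift cm [-2.37875933  3.09075771 16.01862308] turn [0.11627133 0.17076118 1.39851382]
```

Request:
jog_arm:
  increments: "0 0 -0.5 -1.2 1.55 0 1;0 0 -0.9 -1.2 1.55 0 1;0 0 0 0 0 2 1;0 0 0 0 0 2.5 1;0 0 0 0 0 2.5 1;0 0 0 0 0 0 1;0 0 0 0 0 0 1"

```text
clock: 2.35
position: [0.4987, 0.0612, 0.1792]
eef_rot: [-179.8, 0.1, 77.0]
ft_force: [0.3, -0.5, 0.4]
gripper_width: 0.999
```

Run:
```python
from cell import *
import numpy as np,cv2
s=state(); print({k:np.round(v,3) for k,v in s.items() if k in('clock','joints','position','eef_rot')})
p,d=camera("side"); cv2.imwrite("pics/side1.png",cv2.resize(p[155:305,195:375],None,fx=4,fy=4,interpolation=2))
from scipy.spatial.transform import Rotation as R
T=R.from_euler('xyz',s['eef_rot'],degrees=True)
print("tool-shift cm",T.inv().apply(np.array([.502,.0547,.09])-s['position'])*100, "turn", (T.inv()*R.from_euler('xyz',[180,0,73.7],degrees=True)).as_rotvec(degrees=True))
```

```text
{'clock': np.float64(2.35), 'joints': array([-31.462,  16.463,  27.889, 100.915,  -8.415,  64.923,  76.106]), 'position': array([0.499, 0.061, 0.179]), 'eef_rot': array([-1.79776e+02,  7.10000e-02,  7.70400e+01])}
tool-shift cm [-0.55128978  0.49812886  8.91651606] turn [-0.22153756  0.07767918  3.33938048]
```

View pics/side1.png

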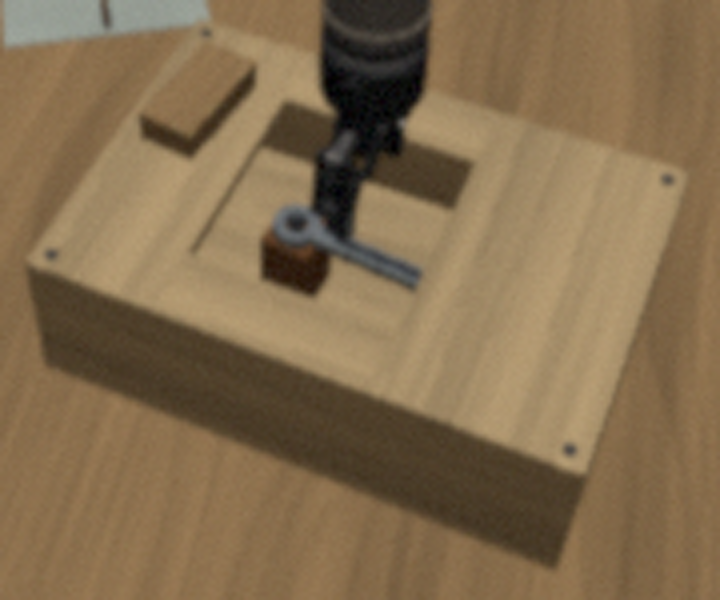

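Run:
```python
from h import *
from cell import state
from scipy.spatial.transform import Rotation as R
s=state();T=R.from_euler('xyz',s['eef_rot'],degrees=True)
m=camera_model("side")
for l in([0,0,0],[0,0,.019],[.0425,0,.006],[-.0425,0,.006],[0,0,-.054]):
    w=s['position']+T.apply(l);c=np.linalg.inv(m["pose"])@np.r_[w,1];u=m["K"]@c[:3];print(l,w.round(3),((u[:2]/u[2]-[195,155])*4).round())
```

```text
[0, 0, 0] [0.5   0.061 0.181] [361. 186.]
[0, 0, 0.019] [0.5   0.061 0.162] [360. 202.]
[0.0425, 0, 0.006] [0.51  0.103 0.175] [337. 230.]
[-0.0425, 0, 0.006] [0.491 0.02  0.175] [382. 154.]
[0, 0, -0.054] [0.5   0.061 0.235] [364. 138.]
```

Request:
jog_arm:
  increments: "0 0 3.3 -0.55 0.5 0 1;0 0 0 0 0 1 1;0 0 0 0 0 1.5 1;0 0 0 0 0 1.5 1;0 0 0 0 0 1 1;0 0 0 0 0 0 1;0 0 0 0 0 0 1"

```text
clock: 2.98
position: [0.504, 0.0542, 0.1304]
eef_rot: [-180.0, 0.0, 73.7]
ft_force: [-0.2, -0.3, -0.3]
gripper_width: 1.004
```

```bash
cat > g.py <<'E'
from h import *
from cell import *
from scipy.spatial.transform import Rotation as R
s=state();T=R.from_euler('xyz',s['eef_rot'],degrees=True)
print({k:np.round(v,3) for k,v in s.items() if k in('clock','joints','position','eef_rot','ft_force','gripper_width')})
E
cat > pic.py <<'E'
import sys;from g import *
n,tag=sys.argv[1:3];r=[int(a) for a in sys.argv[3:7]] if len(sys.argv)>3 else [155,305,195,375]
p,d=camera(n);cv2.imwrite(f"{n}_{tag}.png",p);np.save(f"{n}_{tag}.npy",d);a=p[r[0]:r[1],r[2]:r[3]];cv2.imwrite(f"pics/{n}_{tag}.png",cv2.resize(a,None,fx=4,fy=4,interpolation=2))
E
python3 pic.py side 2;python3 - <<'E'
from g import *
print("tool-shift cm",T.inv().apply(np.array([.502,.0547,.09])-s['position'])*100, "turn", (T.inv()*R.from_euler('xyz',[180,0,73.7],degrees=True)).as_rotvec(degrees=True))
E
```

```text
{'clock': np.float64(2.983), 'joints': array([-30.177,  20.032,  27.915, 104.09 , -10.84 ,  58.523,  75.713]), 'position': array([0.504, 0.054, 0.13 ]), 'eef_rot': array([-1.79991e+02,  1.00000e-03,  7.37170e+01]), 'ft_force': array([-0.248, -0.269, -0.316]), 'gripper_width': np.float64(1.004)}
{'clock': np.float64(3.033), 'joints': array([-30.178,  19.999,  27.93 , 104.041, -10.837,  58.52 ,  75.711]), 'position': array([0.505, 0.054, 0.131]), 'eef_rot': array([ 1.79933e+02, -3.40000e-02,  7.37110e+01]), 'ft_force': array([-0.169,  0.1  , -0.372]), 'gripper_width': np.float64(1.003)}
tool-shift cm [-0.01838674 -0.26390298  4.09726413] turn [ 0.06674205 -0.03359153  0.01065777]
```

View pics/side_2.png

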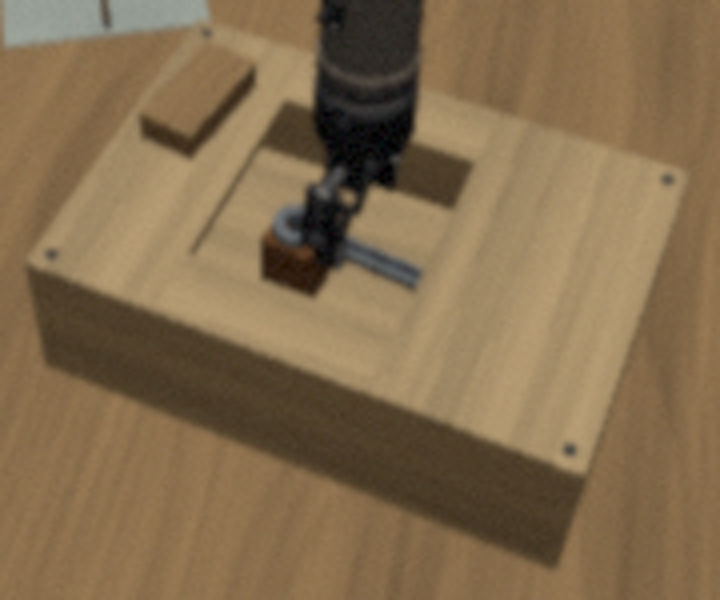

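Request:
jog_arm:
  increments: "0 0 0 0 -0.25 1 1;0 0 0 0 0 1.1 1;0 0 0 0 0 1 1;0 0 0 0 0 1 1;0 0 0 0 0 0 1;0 0 0 0 0 0 1"

```text
clock: 3.53
position: [0.5007, 0.0545, 0.0882]
eef_rot: [-179.9, 0.1, 73.7]
ft_force: [0.4, 0.1, 0.6]
gripper_width: 0.995
```

Request:
jog_arm:
  increments: "0 0 0 0 0 0 0.5;0 0 0 0 0 0 0.4;0 0 0 0 0 0 0.3;0 0 0 0 0 0 0.2;0 0 0 0 0 0 0.1;0 0 0 0 0 0 0;0 0 0 0 0 0 0;0 0 0 0 0 0 0;0 0 0 0 0 0 0;0 0 0 0 0 0 0"
  force: 40

```text
clock: 4.37
position: [0.5019, 0.0547, 0.0897]
eef_rot: [180.0, -0.0, 73.7]
ft_force: [-0.6, 0.4, 3.6]
gripper_width: 0.204
```

Request:
jog_arm:
  increments: "0 0 0 0 0 0 0;0 0 0 0 0 0 0;0 0 0 0 0 0 0;0 0 0 0 0 0 0"
  force: 110

```text
clock: 4.7
position: [0.5021, 0.0547, 0.0899]
eef_rot: [179.9, -0.0, 73.7]
ft_force: [-2.0, 0.1, 4.9]
gripper_width: 0.186
```

```bash
python3 pic.py side 3
```

```text
{'clock': np.float64(4.7), 'joints': array([-29.338,  22.841,  26.984, 106.911, -12.735,  53.13 ,  77.185]), 'position': array([0.502, 0.055, 0.09 ]), 'eef_rot': array([ 1.79937e+02, -3.70000e-02,  7.36750e+01]), 'ft_force': array([-2.013,  0.109,  4.93 ]), 'gripper_width': np.float64(0.186)}
```

View pics/side_3.png

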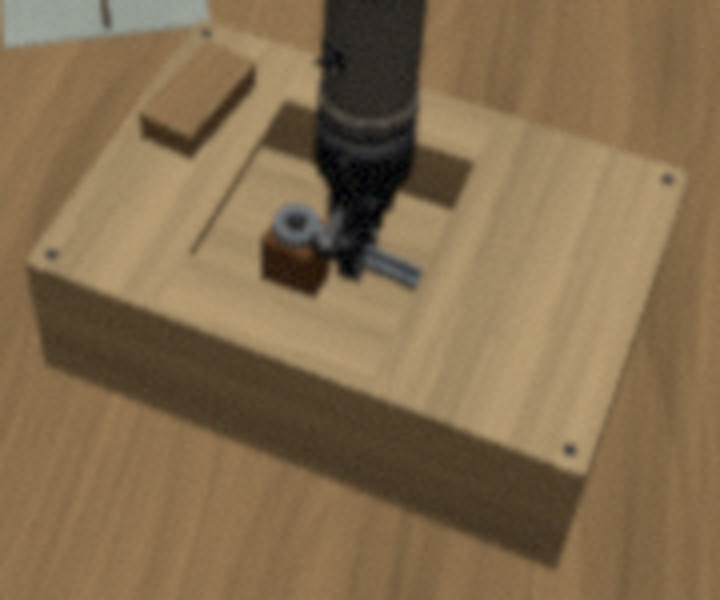

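Request:
jog_arm:
  increments: "0 0 0 0 0 -0.4 0;0 0 0 0 0 -0.4 0;0 0 0 0 0 -0.4 0;0 0 0 0 0 -0.4 0;0 0 0 0 0 -0.4 0;0 0 0 0 0 -0.4 0;0 0 0 0 0 0 0;0 0 0 0 0 0 0;0 0 0 0 0 0 0"

```text
clock: 5.5
position: [0.5014, 0.0547, 0.1132]
eef_rot: [-180.0, 0.0, 73.7]
ft_force: [0.1, -0.3, -1.5]
gripper_width: 0.192
```

```bash
python3 pic.py side 4
```

```text
{'clock': np.float64(5.5), 'joints': array([-29.977,  21.009,  27.587, 105.566, -11.529,  56.19 ,  76.184]), 'position': array([0.501, 0.055, 0.113]), 'eef_rot': array([-1.79989e+02,  2.00000e-03,  7.36820e+01]), 'ft_force': array([ 0.075, -0.313, -1.507]), 'gripper_width': np.float64(0.192)}
```

View pics/side_4.png

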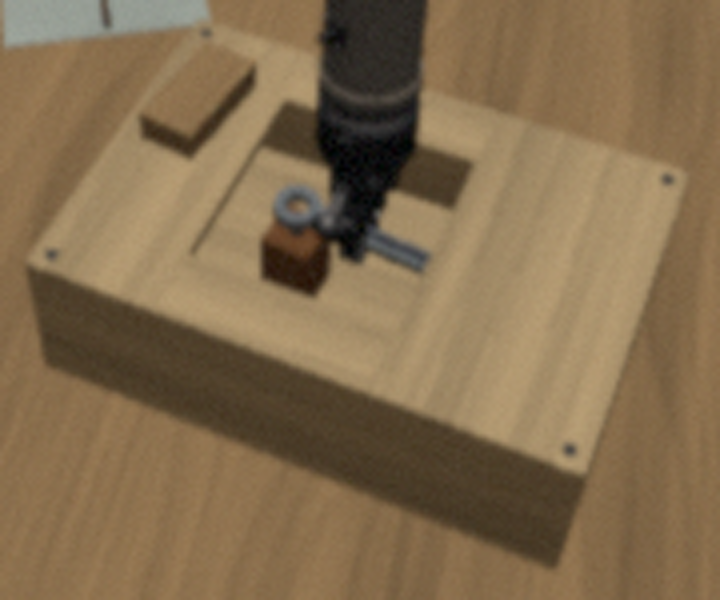

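Run:
```python
from h import *
m=camera_model("side")
def pj(w):
    c=np.linalg.inv(m["pose"])@np.r_[w,1];u=m["K"]@c[:3];return ((u[:2]/u[2]-[195,155]+.375)*4).round(1)
for z in(.096,.11,.115,.119,.125): print(z,pj([.5549,.0385,z]))
```

```text
0.096 [296.9 222.4]
0.11 [297.1 211.5]
0.115 [297.2 207.5]
0.119 [297.3 204.4]
0.125 [297.4 199.6]
```

Run:
```python
import numpy as np
z=.1135
for k in range(12):
    a=np.radians(3*k);b=np.radians(3*k+3);zn=.108+.069*np.tan(b);zn=max(zn,z);d=(zn-z)*100;z=zn
    print(3*k+3,round(zn,4),"y",round(d*np.sin(a),2),"z",round(-d*np.cos(a),2))
```

```text
3 0.1135 y 0.0 z -0.0
6 0.1153 y 0.01 z -0.17
9 0.1189 y 0.04 z -0.37
12 0.1227 y 0.06 z -0.37
15 0.1265 y 0.08 z -0.37
18 0.1304 y 0.1 z -0.38
21 0.1345 y 0.13 z -0.39
24 0.1387 y 0.15 z -0.4
27 0.1432 y 0.18 z -0.41
30 0.1478 y 0.21 z -0.42
33 0.1528 y 0.25 z -0.43
36 0.1581 y 0.29 z -0.45
```

Request:
jog_arm:
  increments: "-3 0 0 0 0 0 0;-3 0 0 0 0.01 -0.17 0;-3 0 0 0 0.04 -0.37 0;-3 0 0 0 0.06 -0.37 0;-3 0 0 0 0.08 -0.37 0;0 0 0 0 0 0 0;0 0 0 0 0 0 0"

```text
clock: 6.13
position: [0.5007, 0.0552, 0.126]
eef_rot: [165.1, -0.0, 73.8]
ft_force: [0.6, 0.8, -1.6]
gripper_width: 0.187
```

```bash
python3 pic.py side 5
```

```text
{'clock': np.float64(6.133), 'joints': array([-40.558,  11.85 ,  31.234, 117.301,   0.858,  39.198,  62.571]), 'position': array([0.501, 0.055, 0.126]), 'eef_rot': array([ 1.65119e+02, -1.00000e-03,  7.37560e+01]), 'ft_force': array([ 0.645,  0.81 , -1.598]), 'gripper_width': np.float64(0.187)}
```

View pics/side_5.png

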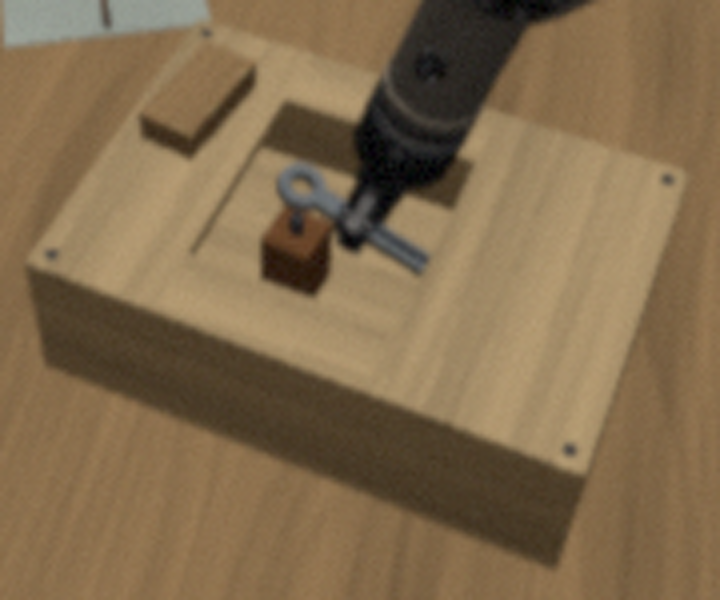

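Request:
jog_arm:
  increments: "-3 0 0 0 0.5 -0.38 0;-3 0 0 0 0.5 -0.39 0;-3 0 0 0 0.5 -0.4 0;-3 0 0 0 0.6 -0.41 0;-3 0 0 0 0.6 -0.42 0;0 0 0 0 0 0 0;0 0 0 0 0 0 0;0 0 0 0 0 0 0"

```text
clock: 6.85
position: [0.5192, 0.0492, 0.1547]
eef_rot: [150.1, 0.0, 73.6]
ft_force: [-0.2, 0.5, -1.3]
gripper_width: 0.187
```

```bash
python3 pic.py side 6; python3 -c "
from g import *
w=np.array([.4972,.0558]);y=np.radians(-10.95);Q=np.array([[np.cos(y),-np.sin(y)],[np.sin(y),np.cos(y)]])
for t in(.075,.055,-.055,-.185):
  p=s['position']+T.apply([0,t,0]);print(t,(p[:2]-w)@Q,p[2])
print('body',[ (lambda p:((p[:2]-w)@Q,p[2]))(s['position']+T.apply([0,-.043,-.054]))])
"
```

```text
{'clock': np.float64(6.85), 'joints': array([-53.355,   5.541,  37.702, 125.327,  27.761,  27.423,  34.848]), 'position': array([0.519, 0.049, 0.155]), 'eef_rot': array([1.50051e+02, 2.30000e-02, 7.36040e+01]), 'ft_force': array([-0.154,  0.523, -1.261]), 'gripper_width': np.float64(0.187)}
{'clock': np.float64(6.9), 'joints': array([-53.341,   5.544,  37.7  , 125.327,  27.792,  27.409,  34.812]), 'position': array([0.519, 0.049, 0.155]), 'eef_rot': array([1.50033e+02, 1.80000e-02, 7.35860e+01]), 'ft_force': array([-0.472, -0.393, -2.374]), 'gripper_width': np.float64(0.191)}
0.075 [ 0.08765541 -0.00852937] 0.19219434853108402
0.055 [ 0.07040761 -0.00688268] 0.1822042631721519
-0.055 [-0.02445529  0.00217414] 0.12725879369802526
-0.185 [-0.13656599  0.01287765] 0.06232323886496652
body [(array([-0.04095593,  0.00376871]), np.float64(0.18003365896701037))]
```

View pics/side_6.png

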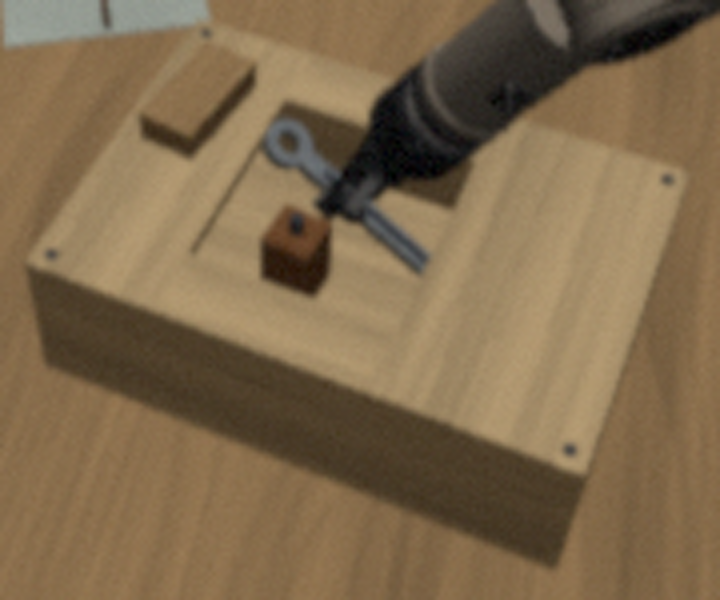

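```bash
python3 -c "
from g import *
m=camera_model('side')
def pj(w):
    c=np.linalg.inv(m['pose'])@np.r_[w,1];u=m['K']@c[:3];return ((u[:2]/u[2]-[195,155]+.375)*4).round(1)
for dr in(0,-5,5):
  Tt=T*R.from_rotvec([-dr,0,0],degrees=True)
  print(dr,[pj(s['position']+Tt.apply([0,t,-.006])) for t in (.055,-.055,-.07)])
"
```

```text
{'clock': np.float64(6.9), 'joints': array([-53.341,   5.544,  37.7  , 125.327,  27.792,  27.409,  34.812]), 'position': array([0.519, 0.049, 0.155]), 'eef_rot': array([1.50033e+02, 1.80000e-02, 7.35860e+01]), 'ft_force': array([-0.472, -0.393, -2.374]), 'gripper_width': np.float64(0.191)}
0 [array([290.1, 144. ]), array([395.9, 236.4]), array([410.2, 248.9])]
-5 [array([287. , 146.2]), array([398.3, 233.6]), array([413.4, 245.6])]
5 [array([293.5, 142.2]), array([393.1, 238.8]), array([406.4, 251.8])]
```

Request:
jog_arm:
  increments: "0 0 0 0 0.7 0 0;0 0 0 0 0.7 0 0;0 0 0 0 0 0 0;0 0 0 0 0 0 0;0 0 0 0 1 0 0;0 0 0 0 1 0 0;0 0 0 0 1 0 0;0 0 0 0 1 0 0;0 0 0 0 1 0 0;0 0 0 0 0 0 0"

```text
clock: 7.73
position: [0.5738, 0.0335, 0.1879]
eef_rot: [149.8, -0.1, 73.6]
ft_force: [0.6, -0.1, -1.0]
gripper_width: 0.186
```

Request:
jog_arm:
  increments: "0 0 0 0 1 0 0;0 0 0 0 1 0 0;0 0 0 0 1 0 0;0 0 0 0 1 0 0;0 0 0 0 1 0 0;0 0 0 0 0.6 0 0;0 0 0 0 0 0 0;0 0 0 0 0 0 0"

```text
clock: 8.4
position: [0.6178, 0.0203, 0.2139]
eef_rot: [150.1, 0.0, 73.6]
ft_force: [0.1, 0.1, -2.5]
gripper_width: 0.188
```

```bash
python3 pic.py side 7 105 305 185 375; python3 -c "
from g import *
w=np.array([.4972,.0558]);y=np.radians(-10.95);Q=np.array([[np.cos(y),-np.sin(y)],[np.sin(y),np.cos(y)]])
for t in(.075,.055,-.055,-.185):
  p=s['position']+T.apply([0,t,0]);print(t,(p[:2]-w)@Q,p[2])
"
```

```text
{'clock': np.float64(8.4), 'joints': array([-40.658,  12.094,  34.749, 108.673,   9.143,  34.223,  59.137]), 'position': array([0.618, 0.02 , 0.214]), 'eef_rot': array([1.50088e+02, 3.60000e-02, 7.36420e+01]), 'ft_force': array([ 0.143,  0.072, -2.535]), 'gripper_width': np.float64(0.188)}
{'clock': np.float64(8.45), 'joints': array([-40.682,  12.085,  34.745, 108.712,   9.142,  34.223,  59.141]), 'position': array([0.617, 0.021, 0.214]), 'eef_rot': array([1.5012e+02, 4.3000e-02, 7.3669e+01]), 'ft_force': array([ 1.339,  0.988, -2.649]), 'gripper_width': np.float64(0.189)}
0.075 [ 0.18949732 -0.01786437] 0.2509929908498131
0.055 [ 0.17223167 -0.01624559] 0.24102922200740748
-0.055 [ 0.07727056 -0.00734228] 0.1862284933741765
-0.185 [-0.0349562  0.0031798] 0.1214639958985399
```

View pics/side_7.png

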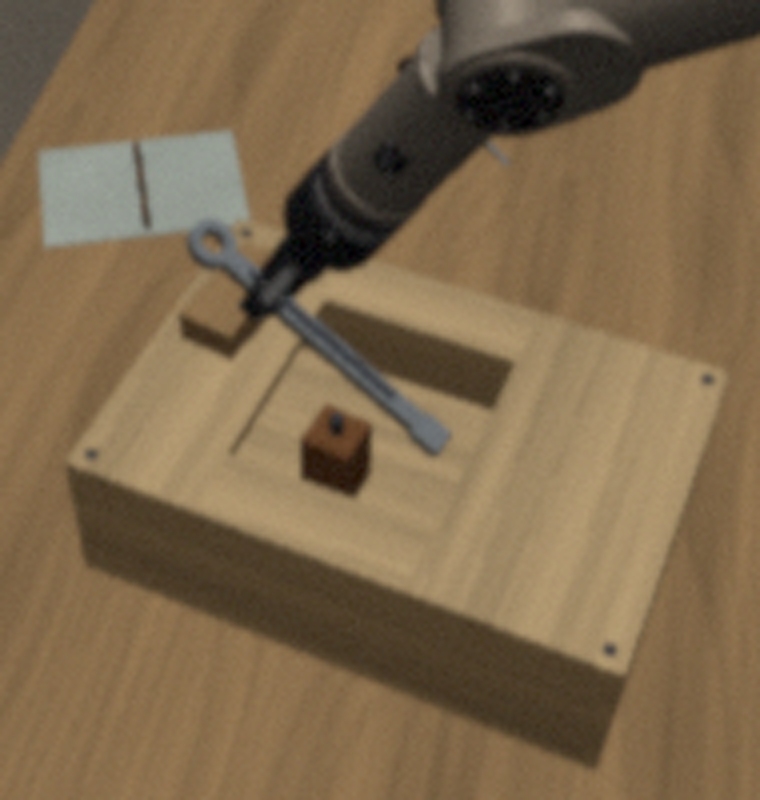

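Request:
jog_arm:
  increments: "0 0 0 0 0.3 -0.5 0;0 0 0 0 0.6 -1.0 0;0 0 0 0 0.75 -1.3 0;0 0 0 0 0.75 -1.3 0;0 0 0 0 0.75 -1.3 0;0 0 0 0 0.75 -1.3 0;0 0 0 0 0.75 -1.3 0;0 0 0 0 0.75 -1.3 0;0 0 0 0 0.4 -0.7 0;0 0 0 0 0 0 0"

```text
clock: 9.28
position: [0.6197, 0.0206, 0.333]
eef_rot: [149.8, -0.2, 73.7]
ft_force: [-0.2, -0.0, -0.9]
gripper_width: 0.185
```

Request:
jog_arm:
  increments: "2 0 0 0 0 0 0;3 0 0 0 0 0 0;4 0 0 0 0 0 0;4 0 0 0 0 0 0;4 0 0 0 0 0 0;4 0 0 0 0 0 0;4 0 0 0 0 0 0;3 0 0 0 0 0 0;2 0 0 0 0 0 0;0 0 0 0 0 0 0"

```text
clock: 10.12
position: [0.6196, 0.0193, 0.3277]
eef_rot: [-179.9, 0.2, 73.6]
ft_force: [-0.1, -0.4, -2.1]
gripper_width: 0.19
```

Request:
jog_arm:
  increments: "0 0 0 0 0 0 0;0 0 0 0 0 0 0;0 0 0 0 0 0 0;0 0 0 0 0 0 0;0 0 0 0 0 0 0;0 0 0 0 0 0 0"

```text
clock: 10.62
position: [0.6185, 0.0207, 0.3307]
eef_rot: [180.0, -0.0, 73.7]
ft_force: [-0.7, 0.7, -2.2]
gripper_width: 0.19
```

```bash
python3 pic.py side 8 75 275 185 375; python3 -c "
from g import *
print(s['dq'])
m=camera_model('side')
def pj(w):
    c=np.linalg.inv(m['pose'])@np.r_[w,1];u=m['K']@c[:3];return ((u[:2]/u[2]-[185,75]+.375)*4).round(1)
for dr in(0,-5,5):
  Tt=T*R.from_rotvec([-dr,0,0],degrees=True)
  print(dr,[pj(s['position']+Tt.apply([0,t,-.006])) for t in (.055,-.055,-.185)])
"
```

```text
{'clock': np.float64(10.617), 'joints': array([-23.706,  27.123,  33.869,  66.206, -14.75 ,  90.687,  80.661]), 'position': array([0.619, 0.021, 0.331]), 'eef_rot': array([ 1.79965e+02, -3.60000e-02,  7.37060e+01]), 'ft_force': array([-0.725,  0.743, -2.192]), 'gripper_width': np.float64(0.19)}
{'clock': np.float64(10.667), 'joints': array([-23.696,  27.141,  33.87 ,  66.198, -14.75 ,  90.692,  80.66 ]), 'position': array([0.619, 0.021, 0.331]), 'eef_rot': array([ 1.79974e+02, -2.50000e-02,  7.36970e+01]), 'ft_force': array([-0.116, -0.692, -1.957]), 'gripper_width': np.float64(0.189)}
[ 0.08680598  0.24952191 -0.03841896 -0.12308529  0.10666031  0.04160764
  0.10507214]
0 [array([195.6, 269. ]), array([327.6, 319.4]), array([496.7, 384. ])]
-5 [array([195.6, 274. ]), array([326.8, 314. ]), array([497.3, 366.1])]
5 [array([196.1, 264.3]), array([327.9, 324.7]), array([494.2, 400.9])]
```

View pics/side_8.png

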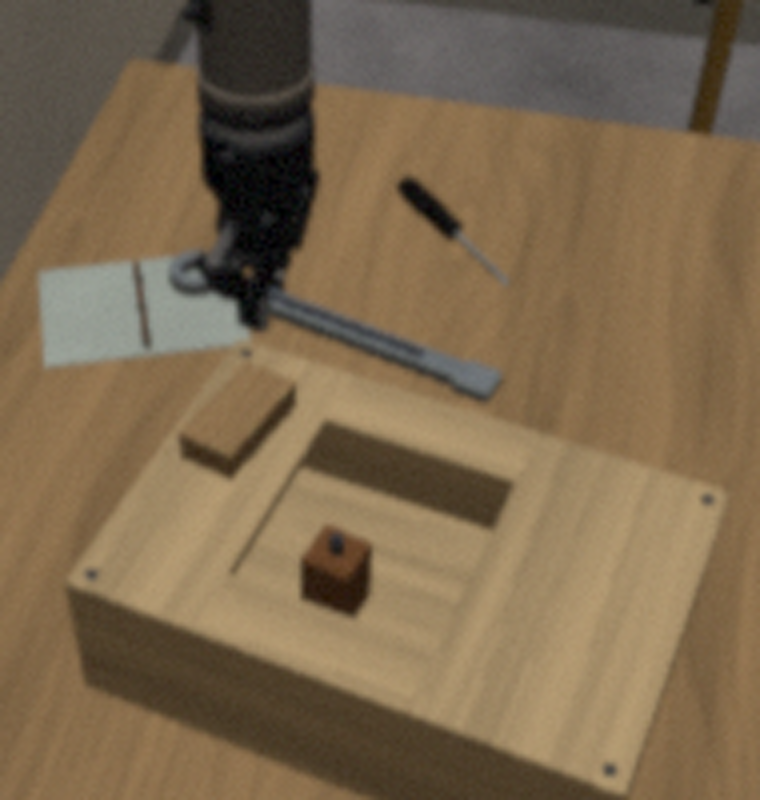

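The picture shows the spanner held level: ring at (190, 271), tail at (490, 383). Both are about 5 enlarged pixels from the predicted level pose. The offcut and the screwdriver look untouched.

```bash
python3 -c "
from cell import *
finish_job(); s=state(); print(s['clock'],s['position'],s['gripper_width'],s['ft_force'])"
```

```text
the job is handed in; nothing more can be done
the job is handed in; nothing more can be done
```

I handed the job in at about 10.7 s of the 38 s allowed; no verdict is reported.

I gripped the handle at the 55 mm point with 110 N and lifted the ring off the peg. I tilted the spanner 30° while drawing it along its own axis through the cut-out, then raised it and turned it level.

**Slant step:** using the measured tool pose, I worked out the ring at about 0.182 m and the middle at about 0.127 m. The limits are above 0.17 m and below 0.15 m. The picture agreed to within about 2°.

**At the end:** the grip point was at z = 0.331 m, so the spanner is about 19 cm above the deck. It is level to within a few degrees and gripped at an opening of 0.19. The arm was at rest, and nothing touched the spanner in the last side view. The offcut and screwdriver looked unmoved there. I did not check the jar again after the start, but the arm passed well above it.

**Disagreements:**
- After the first lift the ring showed about 21 mm of rise against about 23 mm commanded, probably slight droop or measurement error. The tilt that followed cleared the peg visibly.
- The two cameras differed by about 2 mm in y, so I used the mean.
- I turned the wrong way in one yaw correction and fixed it before the grasp.
- The state read after handing in was refused, so the last check is the one before it.

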